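# Draw a domino off the open end of the clip-on track

## Robot

A 6-joint arm with a two-finger parallel gripper is mounted at the origin on the work surface. World frame = base frame: x ahead of the robot, y to its left, z up, the work surface at z = 0. Lengths are in m, angles in rad, forces in N, time in s.
With the tool pointing down it reaches from about 0.375 to 0.975 m from the base axis. Payload 3.8 kg.
Tool frame: the origin (TCP) lies at the very end of the fingers, on their centre line; the grasp point (between the pads) lies 19 mm behind it; z points along the fingers, y is the direction in which the jaws open and shut (so a half turn about z gives the same grasp; the last joint's range is limited). The gripper opens to 88 mm and grips with 3 to 60 N. Pads are 18 mm wide; open, the fingers measure 123 mm over their backs; the gripper's body (75 mm by 187 mm) begins 45 mm behind the grasp point.
Start: joints at [-1.212, 0.264, 1.604, -0, 1.274, -0.037], TCP at [0.26, -0.623, 0.239] pointing down, gripper open.
Joint ranges: [-2.63, 2.63], [-0.94, 2.18], [0.31, 2.57], [-1.31, 4.45], [0, 2.66], [-2.55, 2.55]. Speed limits (rad/s): [2.57, 2.57, 3.14, 3.14, 3.14, 3.14].

## Interface

Orientations are given as a unit quaternion [w, x, y, z].
In Python, from bench import r, inverse_kinematics, snapshot, camera_model, job_done, boxes_of, trace gives the robot as it stands. Calls block until the motion is done:
- r.goto(position, orientation): joint-space move of the TCP to a pose.
- r.move_linear(position, rotation=None, feed=0.15): straight line of the TCP; rotation=None keeps the orientation; feed is the mean speed in m/s.
- r.move_joints(angles): joint-space move.
- r.command_gripper(opening): finger opening in m; the grip force is fixed at half the most; returns when the fingers have stopped.
- r.hold(seconds).
- inverse_kinematics(position, orientation): joint angles nearest the present ones, or None.
- r.read_state(): the state.
- snapshot(name): name is "scene" or "top" or "wrist"; returns (picture, depth): 384x512x3 uint8, blue, green, red; 384x512 float32, m along the optical axis (not along the pixel's ray), 0 where there is no reading.
- camera_model(name): a dict with "mtx" (3x3 intrinsics, pixels), "position" and "rotation" of the camera in the world. Camera axes: x right, y down, z forward; pixel columns grow to the right and rows downward; lengths in m; the calibration is good to about 2 mm. A picture is of the moment at which its call begins: read the wrist's pose just before it. camera_model takes no time and is no camera call; for the wrist camera it gives the pose at the moment of the call.
A pose or a line that the arm cannot do raises r.MotionError and nothing moves.
- job_done(): hands the job in, once; it reports no verdict.
Trained networks look in the newest picture that a camera, given by its name, has taken for a name from the list of things; names that differ only in an ending like _2 or _b are one class to them, and where a whole thing is asked for, a point or a joint stands for the part that bears it (a point fixed in the world has none). Each returns a list of dicts, best first, with "score" (0 to 1); they miss things now and then, are a little off and sometimes report something else, mostly with a low value. They report only what shows in the picture. A call takes as long as a camera call. They do not tell look-alikes from the thing itself.
- boxes_of(camera, query): "pixel" ([column, row] in pixels, amid what is visible of it).
- trace(camera, query): "mask" (384x512 bool, what is visible of it) and "pixel" ([column, row] in pixels, amid what is visible of it).
The state is a dict: "t": time; "q": joint angles; "joint_velocities": joint speeds; "effort": joint torques, N m; "eef_pos": TCP position; "eef_rot": TCP orientation; "contact_force": force on the tool from outside, world axes, zero at the start; "moment": the same for the moment, N m; "gripper_width": finger opening in m.
Only numpy, scipy, OpenCV 4.12 (cv2) and the standard library are available. Lean on these libraries where they do the work, as an engineer would, in place of code of your own. Each camera call takes 0.05 s, during which the arm holds its last target. There are 200 camera calls.

## Task

Three red dominoes are clipped edge to edge on the aluminium track by spring catches: unclip one of the two end dominoes by pulling it firmly outward along the track and off its end, and lay it flat, pips up, in the middle of the bamboo coaster. Only one end of the track is open; the other has a delicate sprung stop hidden under its domino, so if a firm pull does not make the domino click free, ease off before the stop is bent and draw the domino at the other end instead. Leave the other two dominoes clipped in their places and the bell, mug and glass where they stand.

Things in the scene. Friction and masses are not known exactly. Their poses are not given: they have to be found in the camera images.
- rail: aluminium T-track fixed to the table: base plate 40 x 252 mm, 5 mm thick; T head 20 mm wide, 244 mm long, its top 20 mm above the table. Origin: centre of its underside, on the table; y along the track, x across, z up. Dominoes cannot be lifted off: they leave only by sliding along y past an end (centre beyond 162 mm from the track's centre)
- domino_left: red acrylic domino at the track's +y end: 80 mm long (its y, along the track), 46 mm wide (x), 30 mm tall, about 0.11 kg, T-slot underneath, white pips on top. Origin: centre of its underside, 8 mm above the table on the track (sides span 8 to 38 mm above the table), 82 mm from the track's centre
- domino_middle: the same kind of domino in the middle of the track; stays. Each domino is held by a spring ball catch that lets go at roughly 10 to 18 N within 5 mm of travel
- domino_right: the same kind of domino at the track's -y end, 82 mm from the track's centre, turned half round (its own y axis points to the track's -y end)
- stop_pin (a joint): bending (m) of the hidden sprung stop along the track's y axis; 0 at rest at whichever end it is, so it does not tell which end is closed until a domino is pulled against it (after 1.5 mm of play). About 5 N per mm; it counts as bent beyond 8 mm (40 N) either way
- coaster: square bamboo coaster 110 x 110 mm, 10 mm thick, fixed to the table; origin at the centre of its underside on the table
- bell: chrome desk bell, 82 mm across and 57 mm tall, loose; origin at the centre of its underside; stays
- mug: blue ceramic mug, 80 mm across plus its handle, 92 mm tall, loose; origin at the centre of its underside; stays
- glass: empty clear drinking glass, 68 mm across, 110 mm tall, loose; origin at the centre of its underside; stays
There are look-alikes about, which are no part of the job. Of the things that look like the coaster, the smaller one is meant. Leave any black look-alike of the domino_left alone.

How it is judged:
On the way:
1. an end domino has been drawn outward off its end of the track ((y of domino_left in the frame of rail above 0.155 m or y of domino_right in the frame of rail below -0.155 m)), for 0.05 s.
At the end, for the whole second after the job is handed in: One end domino (left or right) lies flat and pips up on the coaster, its centre within 25 mm of the coaster's centre and tilted under 0.1 rad, at rest; the other end domino and the middle one are still on the track, each within 12 mm of where it started (((horizontal distance between domino_left and coaster below 0.025 m and angle between domino_left's own z axis and vertical below 0.1 rad and height (world z) of domino_left between 0.007 and 0.014 m and contact force between domino_left and coaster above 0.3 N and linear speed of domino_left below 0.02 m/s and distance of each of domino_right, domino_middle from where it was at the start of the episode below 0.012 m) or (horizontal distance between domino_right and coaster below 0.025 m and angle between domino_right's own z axis and vertical below 0.1 rad and height (world z) of domino_right between 0.007 and 0.014 m and contact force between domino_right and coaster above 0.3 N and linear speed of domino_right below 0.02 m/s and distance of each of domino_left, domino_middle from where it was at the start of the episode below 0.012 m))); the robot touches nothing.
It fails at once if the hidden stop was bent (more than 8 mm) (value of joint stop_pin above 0.008 m or value of joint stop_pin below -0.008 m).
It fails at once if the bell, mug or glass was shifted (over 30 mm) or tipped (distance of any of bell, mug, glass from where it was at the start of the episode above 0.03 m or angle between any of bell, mug, glass's own z axis and vertical above 0.3 rad).
It fails at once if the middle domino was dragged from its place (over 30 mm) (distance of domino_middle from where it was at the start of the episode above 0.03 m).
It also fails if it takes over 64 s, if anything falls off the work surface, if the arm or the gripper's body presses on something with over 40 N, if the wrist force passes 120 N, or if a joint passes its speed limit or range.

## Working session

There is one attempt and no reset: what is moved stays moved. The work goes in short steps, each a Python script; the robot and the scene stay as the last script left them, time stands still between calls to the robot, and variables do not carry over. Pictures are saved under pics/ and viewed, about 8 in all and at most 12, crops included, and the job is handed in when it is done.

```bash
mkdir -p pics; ls; python3 - <<'E'
from bench import *
import cv2,numpy as np
a,d=snapshot("top"); b,e=snapshot("scene")
cv2.imwrite("pics/top.png",a); cv2.imwrite("pics/scene.png",b)
np.savez("s.npz",a=a,d=d,b=b,e=e)
for c in("top","scene"):
    print(c,camera_model(c))
print(r.read_state())
E
```

```text
pics
top {'mtx': array([[400.96956273,   0.        , 263.45884207],
       [  0.        , 400.96956273, 192.80560814],
       [  0.        ,   0.        ,   1.        ]]), 'position': array([ 0.46777573, -0.04722711,  1.15273488]), 'rotation': array([-0.0180478 ,  0.70818053, -0.70549318,  0.02083227])}
scene {'mtx': array([[392.65058158,   0.        , 255.05901917],
       [  0.        , 392.65058158, 187.5635066 ],
       [  0.        ,   0.        ,   1.        ]]), 'position': array([ 1.36956633, -0.04832809,  0.64071485]), 'rotation': array([-0.32186867,  0.62587395,  0.63010964, -0.32809175])}
{'t': 0.1, 'q': array([-1.21192583e+00,  2.64640671e-01,  1.60521861e+00, -1.91759204e-05,
        1.27371708e+00, -3.69554082e-02]), 'joint_velocities': array([-0.00109778, -0.00292419, -0.00173456, -0.00122484, -0.00045308,
        0.0005095 ]), 'effort': array([-6.23993728e-04, -5.03618968e+01, -3.58070433e+01,  7.30562699e-02,
        2.33067566e-02, -5.86613237e-05]), 'eef_pos': array([ 0.25999316, -0.62222604,  0.23754772]), 'eef_rot': array([-9.77560956e-04,  9.80478039e-01,  1.96626119e-01, -1.68004040e-04]), 'contact_force': array([-0.14780766, -0.01007775,  0.69199523]), 'moment': array([-0.03268976, -0.00448495,  0.05380662]), 'gripper_width': 0.0878354669712789}
```

View pics/top.png

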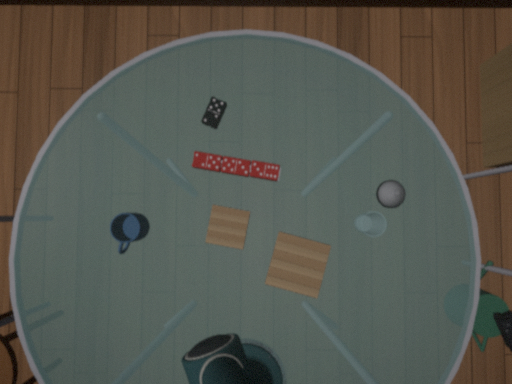

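View pics/scene.png

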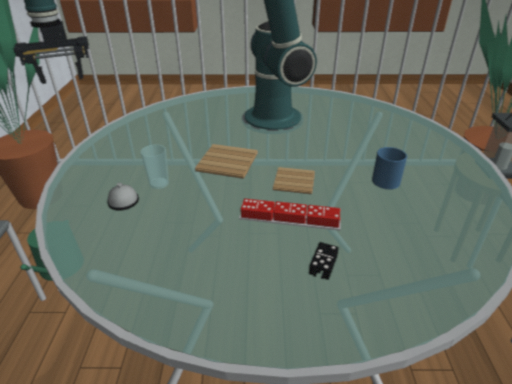

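The top view shows the red row at pixels (193–280, 152–180), the small coaster at (227,227) and the large one at (298,264). The black domino is at (214,112), the mug at (130,228), the bell at (390,194) and the glass at (370,224). Next I'll work out positions.

```bash
cat > h.py <<'E'
from bench import *
import cv2,numpy as np
from scipy.spatial.transform import Rotation as R
def rot(q): return R.from_quat(np.roll(q,-1))
def quat(Ro): return np.roll(Ro.as_quat(),1)
def px2w(cm,px,z):
    "pixels (N,2) onto the plane at height z"
    px=np.atleast_2d(px).astype(float)
    ray=rot(cm["rotation"]).apply((np.linalg.inv(cm["mtx"])@np.c_[px,np.ones(len(px))].T).T)
    p=cm["position"]; return p+ray*((z-p[2])/ray[:,2])[:,None]
def down(yaw):
    "tool down, jaw axis (tool y) along world angle yaw"
    y=np.array([np.cos(yaw),np.sin(yaw),0]); z=np.array([0,0,-1.]); x=np.cross(y,z)
    return R.from_matrix(np.c_[x,y,z])
def redmask(a):
    f=a.astype(int); m=((f[...,2]>90)&(f[...,1]<70)&(f[...,0]<70)).astype(np.uint8)
    return cv2.morphologyEx(m,cv2.MORPH_CLOSE,np.ones((5,5)))
def rect(m,cm,z):
    c=max(cv2.findContours(m,cv2.RETR_EXTERNAL,cv2.CHAIN_APPROX_NONE)[0],key=cv2.contourArea)
    w=px2w(cm,c[:,0],z)[:,:2]
    return cv2.minAreaRect((w*1000).astype(np.float32))
E
python3 - <<'E'
from h import *
s=np.load("s.npz"); cm=camera_model("top")
print(rect(redmask(s["a"]),cm,.038))
snapshot("top")
for q,z in(("coaster",.01),("rail",.01),("mug",.09),("bell",.03),("glass",.1)):
    for t in trace("top",q):
        print(q,t["score"],t["pixel"],rect(t["mask"].astype(np.uint8),cm,z))
for p in((193,160),(280,172),(236,166),(227,227)): print(p,s["d"][p[1],p[0]],px2w(cm,p,.02)[0])
E
```

```text
((826.0614624023438, -496.92681884765625), (477.1085205078125, 337.7124328613281), 2.162928342819214)
coaster 0.93 [298.6, 266.4] ((329.10650634765625, -148.56704711914062), (157.53988647460938, 155.89840698242188), 76.21160888671875)
coaster 0.77 [228.7, 225.1] ((435.44134521484375, 50.51819610595703), (108.18734741210938, 109.87064361572266), 79.29295349121094)
mug 0.73 [127.7, 228.9] ((429.72802734375, 300.7955017089844), (95.40010833740234, 99.17506408691406), 25.47640609741211)
bell 0.88 [393.0, 196.3] ((530.5043334960938, -408.24395751953125), (73.11676788330078, 81.7732162475586), 0.21660012006759644)
bell 0.71 [228.3, 224.9] ((435.4347839355469, 48.311546325683594), (109.95388793945312, 108.26322937011719), 80.44210052490234)
glass 0.86 [371.0, 220.0] ((447.6044616699219, -329.6295471191406), (62.753353118896484, 81.52348327636719), 0.19993646442890167)
(193, 160) 1.1173822 [0.62266545 0.14887751 0.02      ]
(280, 172) 1.160776 [ 0.58945451 -0.09829757  0.02      ]
(236, 166) 1.1187985 [0.60604763 0.02666137 0.02      ]
(227, 227) 1.1382036 [0.43333308 0.05070314 0.02      ]
```

```bash
python3 - <<'E'
from h import *
yaw=np.arctan2(.247,.033)-np.pi/2
st=r.read_state()
for k in(0,np.pi):
    print(k,inverse_kinematics([.56,.05,.36],quat(down(yaw+k))))
r.goto([.56,.05,.36],quat(down(yaw)))
cm=camera_model("wrist"); a,d=snapshot("wrist")
print(cm,r.read_state()["t"],r.read_state()["q"])
cv2.imwrite("pics/w1.png",a); np.savez("w1.npz",a=a,d=d,**cm)
for t in trace("wrist","coaster"): print(t["score"],t["pixel"],rect(t["mask"].astype(np.uint8),cm,.01))
E
```

```text
0 [ 4.47469867e-02 -1.85700156e-03  1.68261263e+00 -4.44089210e-16
  1.46083702e+00  1.77563701e-01]
3.141592653589793 None
{'mtx': array([[269.98917263,   0.        , 256.29458849],
       [  0.        , 269.98917263, 188.91081191],
       [  0.        ,   0.        ,   1.        ]]), 'position': array([0.57006528, 0.1225458 , 0.50553826]), 'rotation': array([ 0.14559949,  0.98711283, -0.0657318 , -0.00940105])} 3.0917 [ 4.34363049e-02 -1.45736344e-03  1.68269349e+00 -2.29880541e-04
  1.46082023e+00  1.77552673e-01]
0.95 [184.4, 244.7] ((393.4858703613281, -144.54165649414062), (120.0322494506836, 44.30191421508789), 64.56597137451172)
0.75 [189.6, 159.5] ((436.0970153808594, 51.38182830810547), (113.19135284423828, 111.6391830444336), 78.51168823242188)
0.41 [155.3, 9.6] ((424.63043212890625, 290.879150390625), (30.655271530151367, 91.97686767578125), 82.3964614868164)
```

View pics/w1.png

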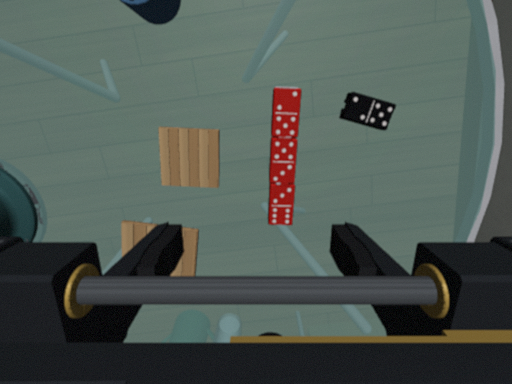

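The wrist view shows the red row from (288,88) down to (281,224), the small coaster at (190,158) and the black domino at (368,110). Nothing stands near either end of the track.

```bash
python3 - <<'E'
from h import *
s=np.load("w1.npz"); cm={k:s[k] for k in("mtx","position","rotation")}
def red(a):
    h=cv2.cvtColor(a,cv2.COLOR_BGR2HSV); m=((h[...,1]>170)&((h[...,0]<8)|(h[...,0]>172))&(h[...,2]>60)).astype(np.uint8)
    return cv2.morphologyEx(m,cv2.MORPH_CLOSE,np.ones((7,7)))
m=red(s["a"]); m[:, :240]=0; m[:,330:]=0; m[240:]=0
print("wrist",rect(m,cm,.038))
t=np.load("s.npz")["a"]; m=red(t); m[:140]=0;m[190:]=0;m[:,:180]=0;m[:,290:]=0
print("top",rect(m,camera_model("top"),.038))
E
```

```text
wrist ((604.5872192382812, 27.324722290039062), (239.64111328125, 45.03364181518555), 81.14884185791016)
top ((622.3919677734375, 130.6981201171875), (23.303569793701172, 37.82963562011719), 32.54070281982422)
```

```bash
cat >> h.py <<'E'
C=np.array([.6046,.0273]); A=np.deg2rad(81.15); u=np.array([np.cos(A),np.sin(A)])
Q=quat(down(A-np.pi/2))
def grab(sgn):
    p=C+sgn*.082*u
    r.goto([*p,.12],Q); r.move_linear([*p,.013],feed=.1)
    print("down",r.read_state()["contact_force"])
    r.command_gripper(.030); s=r.read_state(); print("grip",s["gripper_width"],s["contact_force"],s["eef_pos"],s["t"])
def pull(sgn):
    "step outward 0.7 mm at a time; True if clicked free"
    d=sgn*u; s=r.read_state(); p0=s["eef_pos"].copy(); f0=s["contact_force"][:2]@d; peak=0
    for k in range(1,13):
        r.move_linear([*(p0[:2]+.0007*k*d),p0[2]],feed=.02); s=r.read_state()
        x=(s["eef_pos"]-p0)[:2]@d; f=-(s["contact_force"][:2]@d-f0); peak=max(peak,f)
        print(k,"x %.2f mm F %.1f w %.4f"%(x*1e3,f,s["gripper_width"]))
        if peak>9 and f<.5*peak: return True
        if f>30 or x>.0075: break
    r.move_linear(p0,feed=.03); r.hold(.2); s=r.read_state()
    print("back",s["eef_pos"]-p0,s["contact_force"]); return False
E
python3 - <<'E'
from h import *
grab(1); print(pull(1), r.read_state()["t"])
E
```

```text
down [ 0.51616463  0.70627532 -0.04039092]
grip 0.045809647462577936 [ 1.56172573 -0.17669218 -0.7536616 ] [0.6177127 0.1083117 0.0131686] 6.0583
1 x 0.36 mm F 2.3 w 0.0457
2 x 0.82 mm F 5.0 w 0.0454
3 x 1.18 mm F 6.2 w 0.0461
4 x 1.37 mm F 8.4 w 0.0455
5 x 1.60 mm F 10.4 w 0.0460
6 x 1.78 mm F 11.0 w 0.0457
7 x 1.88 mm F 13.2 w 0.0460
8 x 2.00 mm F 15.2 w 0.0462
9 x 2.45 mm F 16.0 w 0.0454
10 x 3.55 mm F 14.9 w 0.0458
11 x 4.25 mm F 14.5 w 0.0451
12 x 4.40 mm F 17.5 w 0.0457
back [ 4.30555914e-05  2.28283883e-04 -6.94192375e-07] [ 0.81562199 -1.85754981 -0.00472858]
False 9.6917
```

Ambiguous: the arm is compliant, so the domino only travelled 4.4 mm. I'll pull again, stopping on actual travel and force instead of commanded travel.

```bash
sed -i 's/range(1,13)/range(1,26)/; s/f>30 or x>.0075/f>27 or x>.0072/' h.py
python3 - <<'E'
from h import *
print(pull(1), r.read_state()["t"])
E
```

```text
1 x 0.53 mm F 2.0 w 0.0457
2 x 0.84 mm F 3.3 w 0.0456
3 x 1.03 mm F 5.1 w 0.0456
4 x 1.20 mm F 6.9 w 0.0457
5 x 1.45 mm F 9.2 w 0.0458
6 x 1.56 mm F 10.0 w 0.0458
7 x 1.67 mm F 12.0 w 0.0458
8 x 1.77 mm F 15.0 w 0.0460
9 x 2.30 mm F 15.9 w 0.0459
10 x 3.46 mm F 12.3 w 0.0458
11 x 4.08 mm F 12.9 w 0.0454
12 x 4.25 mm F 16.5 w 0.0459
13 x 4.75 mm F 16.8 w 0.0456
14 x 5.22 mm F 17.0 w 0.0458
15 x 5.33 mm F 18.5 w 0.0456
16 x 5.77 mm F 19.8 w 0.0455
17 x 6.21 mm F 20.6 w 0.0456
18 x 6.34 mm F 23.0 w 0.0455
19 x 6.76 mm F 23.7 w 0.0456
20 x 7.19 mm F 24.0 w 0.0460
21 x 7.34 mm F 26.3 w 0.0460
back [ 9.46519553e-06  1.82801669e-04 -3.02568378e-05] [ 0.28960149 -3.29608959  0.14884495]
False 15.7833
```

The catch gave at about 2.4 mm, then the force rose steadily at about 4–5 N/mm. That is the stop, so this end is closed. The domino is eased back, so I'll switch to the other end.

```bash
python3 - <<'E'
from h import *
r.command_gripper(.085); p=r.read_state()["eef_pos"]; r.move_linear([p[0],p[1],.12],feed=.2)
grab(-1); ok=pull(-1); s=r.read_state(); print(ok,s["t"])
if ok:
    p=C-.19*u; r.move_linear([*p,s["eef_pos"][2]],feed=.06); s=r.read_state()
    print(s["eef_pos"],s["gripper_width"],s["contact_force"],s["t"])
    a,_=snapshot("top"); cv2.imwrite("pics/t2.png",cv2.resize(a[120:280,170:370],None,fx=3,fy=3))
E
```

```text
down [ 0.22457407 -0.2922145   0.86133943]
grip 0.04553328094362714 [-0.6454124  -0.44993773  0.88610945] [ 0.59206068 -0.05372911  0.01307053] 19.7833
1 x 0.37 mm F 2.6 w 0.0456
2 x 0.91 mm F 6.4 w 0.0463
3 x 1.28 mm F 6.6 w 0.0457
4 x 1.47 mm F 9.1 w 0.0456
5 x 1.60 mm F 10.9 w 0.0459
6 x 2.00 mm F 12.8 w 0.0457
7 x 2.18 mm F 13.7 w 0.0457
8 x 3.32 mm F 11.1 w 0.0454
9 x 5.29 mm F 7.0 w 0.0458
10 x 6.33 mm F 5.9 w 0.0459
True 22.2833
[ 0.57541825 -0.16013697  0.0130885 ] 0.04588033360329716 [-0.10801835 -0.15104648 -1.38029647] 24.1167
```

View pics/t2.png

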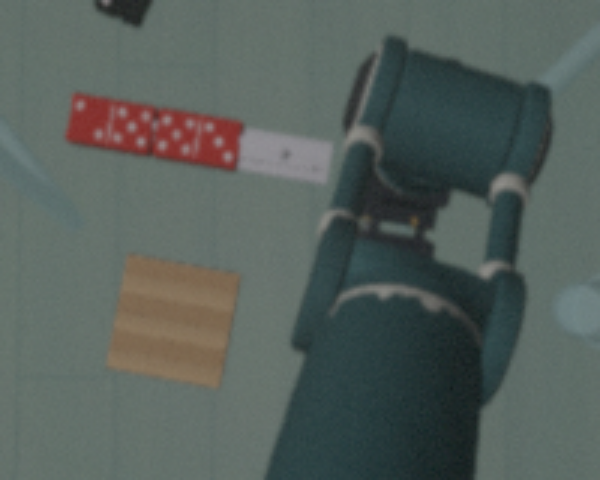

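```bash
python3 - <<'E'
from h import *
p=r.read_state()["eef_pos"]
r.move_linear([p[0],p[1],.13],feed=.15)
print(r.read_state()["contact_force"],r.read_state()["gripper_width"])
cm=camera_model("wrist"); a,_=snapshot("wrist"); cv2.imwrite("pics/w2.png",a)
K=np.array([.436,.051])
r.goto([*K,.13],Q); r.move_linear([*K,.03],feed=.12)
z=.03
while z>.011:
    z-=.001; r.move_linear([*K,z],feed=.03); s=r.read_state()
    if s["contact_force"][2]>2: break
print(s["eef_pos"],s["contact_force"],s["t"])
E
```

```text
[-0.14792338 -0.75408431 -0.72621464] 0.04559041494772335
[0.43620087 0.0510068  0.01504694] [-4.98109297 -0.20721046 10.41965678] 31.125
```

View pics/w2.png

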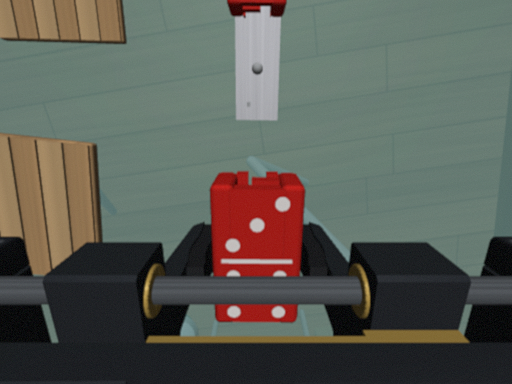

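The first picture shows the other two dominoes still seated at crop pixels (75–240, 95–170), with the bare open end of the track to their right. The second shows the domino held straight and centred between the fingers, pips up, spanning (212–302, 172–320). It has now touched down on the coaster (10 N at z = 0.015), so I'll release it and check.

```bash
python3 - <<'E'
from h import *
r.command_gripper(.085); r.move_linear([.436,.051,.15],feed=.15)
r.goto([.5,-.05,.36],Q)
cm=camera_model("wrist"); a,d=snapshot("wrist"); cv2.imwrite("pics/w3.png",a)
print(r.read_state()["t"],r.read_state()["contact_force"])
h=cv2.cvtColor(a,cv2.COLOR_BGR2HSV); m=((h[...,1]>170)&((h[...,0]<8)|(h[...,0]>172))&(h[...,2]>60)).astype(np.uint8)
m=cv2.morphologyEx(m,cv2.MORPH_CLOSE,np.ones((7,7)))
for c in cv2.findContours(m,cv2.RETR_EXTERNAL,cv2.CHAIN_APPROX_NONE)[0]:
    if cv2.contourArea(c)>300: print([cv2.minAreaRect((px2w(cm,c[:,0],z)[:,:2]*1000).astype(np.float32)) for z in(.04,)])
for t in trace("wrist","coaster"): print(t["score"],t["pixel"],rect(t["mask"].astype(np.uint8),cm,.01))
E
```

```text
33.9167 [-1.29279427  0.15114485 -0.37786032]
[((437.9209289550781, 50.550872802734375), (77.68163299560547, 46.26107406616211), 80.40545654296875)]
[((609.2031860351562, 67.54862213134766), (156.8809814453125, 44.879539489746094), 80.5450210571289)]
0.88 [227.5, 97.7] ((435.06585693359375, 50.437294006347656), (108.92180633544922, 109.13316345214844), 79.70927429199219)
0.75 [186.3, 208.4] ((330.3959655761719, -147.94613647460938), (158.50498962402344, 154.13401794433594), 74.68000030517578)
```

View pics/w3.png

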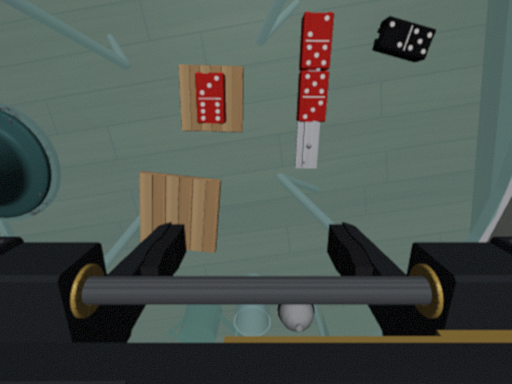

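The domino lies flat, pips up, at (210,98) on the small coaster, about 3 mm from its centre. The other two are still on the track at (302–332, 12–122), within about 2 mm of where they started.

```bash
python3 -c "
from bench import *
job_done()"
```

```text
the job is handed in; nothing more can be done
```

The right-hand (world −y) end domino is lying flat, pips up, on the small bamboo coaster, and the job is handed in. It was at about 34 s on the robot's clock at the last check.

- **Closed end:** I tried the world +y domino first. Its catch let go at about 16 N, but the force then climbed steadily to 26 N at 7.3 mm of travel. That was the hidden stop, bent at most about 6 mm, short of the 8 mm limit. The first pull there was inconclusive because the arm flexes, so I pulled a second time. Both times I eased the domino back.
- **Open end:** The other end domino clicked free at about 14 N, slid off its end of the track and was carried to the coaster.
- **Last checks:** The wrist camera put the domino about 3 mm from the coaster's centre. The other two measured within about 2 mm of their starting place. The gripper was open and well clear, with only about 1 N of residual force reading.
- **Not measured:** The domino's tilt is judged from the picture only. I did not re-measure the mug, bell or glass, but the arm never went near them.

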